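# Unscrew the cap of the broken mist sprinkler

### The job

One of the two sprinklers on the mist line has lost an arm of its spinner bar; take the screw cap off that sprinkler so the spinner can be changed. Its thread may be ordinary or reverse and you cannot see which, so try it both ways until it loosens, turn it until it comes free, then lift it straight up and finish still holding it in the gripper, level and still, about 10 cm above where it sat. Leave the other sprinkler's cap screwed down, and everything else on the bench where it stands.

Things in the scene. Friction and masses are not known exactly. Their poses are not given: they have to be found in the camera images.
- cap_1: One of two identical screw caps; position tells whose. Fluted brass cylinder, 46 mm diameter, 40 mm tall, 0.3 kg, closed top, open below. Origin: centre of its underside, z up, 129 mm above the bench when screwed down, its x axis then parallel to the line's x. Grip it from above anywhere on its height, fingertips no lower than its underside: the spinner begins 6 mm below that.
- cap_2: The other cap. Both: screwed down, a cap cannot be pulled off, and the tightening way it turns less than 5 degrees (the fingers slip round it). The loosening way it gives at about 0.1 N m and turns with little drag, rising about 2 mm by itself; no need to lift while turning. Free to lift straight up from 105 to 122 degrees; at about 126 it meets a stop: ease back a little, then lift.
- spinner_broken: The broken spinner bar, black plastic, 40 mm hub on its sprinkler's vertical axis under the cap; turns freely and stands at any angle. Origin on that axis, 105 mm above the bench; 13 mm thick arms 10 mm above the origin, x along them. One whole arm (to +x, ends in an upright nozzle 75 mm from the axis); on the other side only a 9 mm stub.
- spinner_whole: The sound spinner bar, black plastic, 40 mm hub on its sprinkler's vertical axis under the cap; turns freely and stands at any angle. Origin on that axis, 105 mm above the bench; 13 mm thick arms 10 mm above the origin, x along them. Two arms, 168 mm over the nozzles.
- line: The mist line, fixed to the bench: grey pipe 32 mm diameter along its y axis, 44 mm above the bench, ball valve with a flat lever at the -y end, blank cap at the +y end. Origin on the bench under the pipe's middle, z up. The two sprinklers stand on it on risers at y = +120 mm and y = -120 mm (x = 0).
- pot_1: white square 58 mm growing pot with soil and a seedling, 62 mm tall to the rim; bystander, origin under its centre
- pot_2: white square 58 mm growing pot with soil and a seedling, 62 mm tall to the rim; bystander, origin under its centre
- pot_3: white square 58 mm growing pot with soil and a seedling, 62 mm tall to the rim; bystander, origin under its centre
- spare_spinner: new spinner bar lying flat on the bench, black, 168 mm long, 24 mm tall; bystander, origin 2 mm above the bench at its middle
- dibber: wooden dibber lying on the bench, 135 mm long, 26 mm thick; bystander, origin on the bench under its middle
- beaker: clear plastic beaker, 72 mm diameter, 85 mm tall, standing mouth up; bystander, origin under its centre
- labels: bundle of white plant labels, 100 x 20 x 14 mm; bystander, origin under its centre
- head_p (a point): Sprinkler axis at the line's +y riser (y = +120 mm), at the seated cap's underside. The fixed brass stem inside the cap ends 30 mm higher, so the cap clears it once raised 30 mm. One sprinkler has a right-hand thread (seen from above, loosens anticlockwise), the other a left-hand one (loosens clockwise); which is which changes and cannot be seen.
- head_n (a point): The same point of the sprinkler at the line's -y riser (y = -120 mm).
Mind the look-alikes: they are no part of the job. Leave any purple look-alike of the cap_1 alone.

How it is judged:
On the way:
1. the broken sprinkler's cap has been turned well loose on its thread (by more than about 60 degrees) while still down on the stem (((horizontal distance between cap_1 and spinner_broken below 0.012 m and angle between the x axis of cap_1 and the x axis of line, either way round above 1 rad and z of cap_1 in the frame of line below 0.137 m) or (horizontal distance between cap_2 and spinner_broken below 0.012 m and angle between the x axis of cap_2 and the x axis of line, either way round above 1 rad and z of cap_2 in the frame of line below 0.137 m))), for 0.1 s.
At the end, for the whole second after the job is handed in: The cap of the sprinkler with the broken spinner is held by the fingers at least 60 mm above where it sat, within 60 mm sideways of its sprinkler's axis, level within 0.3 rad and slower than 30 mm/s; the other cap is still screwed down on the whole sprinkler (within 8 mm, turned less than 0.35 rad) (((z of cap_1 in the frame of line above 0.189 m and horizontal distance between cap_1 and spinner_broken below 0.06 m and angle between cap_1's own z axis and vertical below 0.3 rad and linear speed of cap_1 below 0.03 m/s and contact force between the fingers and cap_1 above 3 N and horizontal distance between cap_2 and spinner_whole below 0.008 m and z of cap_2 in the frame of line below 0.135 m and angle between the x axis of cap_2 and the x axis of line, either way round below 0.35 rad) or (z of cap_2 in the frame of line above 0.189 m and horizontal distance between cap_2 and spinner_broken below 0.06 m and angle between cap_2's own z axis and vertical below 0.3 rad and linear speed of cap_2 below 0.03 m/s and contact force between the fingers and cap_2 above 3 N and horizontal distance between cap_1 and spinner_whole below 0.008 m and z of cap_1 in the frame of line below 0.135 m and angle between the x axis of cap_1 and the x axis of line, either way round below 0.35 rad))); the arm keeps its last pose, push and grip.
It fails at once if the whole sprinkler's cap is shifted by more than 12 mm or turned by more than 0.4 rad ((horizontal distance between cap_1 and spinner_whole below 0.06 m and (distance of cap_1 from where it was at the start of the episode above 0.012 m or angle between the x axis of cap_1 and the x axis of line, either way round above 0.4 rad)) or (horizontal distance between cap_2 and spinner_whole below 0.06 m and (distance of cap_2 from where it was at the start of the episode above 0.012 m or angle between the x axis of cap_2 and the x axis of line, either way round above 0.4 rad))).
It fails at once if a bystander on the bench is pushed more than 30 mm from its place (distance of any of pot_1, pot_2, pot_3, spare_spinner, dibber, beaker, labels from where it was at the start of the episode above 0.03 m).
It also fails if it takes over 45 s, if anything falls off the work surface, if the arm or the gripper's body presses on something with over 40 N, if the wrist force passes 120 N, or if a joint passes its speed limit or range.

### The arm

A 6-joint arm with a two-finger parallel gripper is mounted at the origin on the work surface. World frame = base frame: x ahead of the robot, y to its left, z up, the work surface at z = 0. Lengths are in m, angles in rad, forces in N, time in s.
With the tool pointing down it reaches from about 0.25 to 0.725 m from the base axis. Payload 4 kg.
Tool frame: the origin (TCP) lies midway between the tips of the shut fingers; the grasp point (between the pads) lies pinch_z behind it (pinch_z is the distance from the TCP to the grasp point, in m); z points along the fingers, y is the direction in which the jaws open and shut (so a half turn about z gives the same grasp; the last joint's range is limited). The gripper opens to 85 mm and grips with 20 to 120 N. Pads are 22 mm wide; open, the fingers measure 114 mm over their backs; the gripper's body (76 mm by 85 mm) begins 54 mm behind the grasp point. The pads swing forward as they close: fully open they stand 13 mm farther back than shut.
Start: joints at [1.225, 0.241, 0.005, 1.335, 0, 1.571], TCP at [0.169, 0.47, 0.231] pointing down, gripper open.
Joint ranges: [-2.72, 2.72], [-1.05, 1.87], [-1.09, 1.28], [-1.99, 2.15], [-1.42, 1.44], [-3.14, 3.14]. Speed limits (rad/s): [2.79, 2.79, 3.14, 3.14, 3.14, 3.14].

### API

Orientations are given as a unit quaternion [x, y, z, w].
In Python, from workcell import * gives the robot as it stands.
- The arm moves only by the tool move_arm, never from a script. Its argument "motion" is a list of rows, each a list of 3 entries, a list of its own where there are three numbers: the finger opening in mm, from 0 to 85.4, then the shift along the tool's x, y, z in units of 50 mm (1.0 is 50 mm), then the turn about the tool's z in units of 6 degrees (1.0 is 6 degrees). In form: [[claw, [dx, dy, dz], roll], ...]. A call has exactly 10 rows; each row is the pose to reach, as a shift and turn from the pose commanded when the call began, along the tool's axes at that moment; what a row does not reach only later rows make up. A row lasts 1/10 s, in which the tool goes at most 50 mm and 8.59 degrees, less where a joint would pass 70% of its speed; a pose out of reach is approached as far as the arm can. A call with a gripper value outside its range is refused whole. The fingers move at their own pace and stop on an object; the grip force is fixed at half the most. Time passes only in rows, so rows that repeat a pose let the fingers close, or fill a call up. It gives the time, the measured TCP pose, the force and the opening at its end, in the units of the state.
- get_obs(): the state, without advancing time (a new reading comes with each control period).
- camera(name): name is "scene" or "top"; returns a dict with "color" (400x640x3 uint8, red, green, blue), "fx", "fy", "cx", "cy" (pixels), "distortion" ([k1, k2, p1, p2, k3] as OpenCV has them; the pictures are not rectified), "rvec" (rotation vector, rad) and "tvec" (3), from world to camera coordinates, as OpenCV has them. Camera axes: x right, y down, z forward; pixel columns grow to the right and rows downward; lengths in m; the calibration is good to about 2 mm. A picture is of the moment at which its call begins. There is no depth.
- job_done(): hands the job in, once; it reports no verdict.
The state is a dict: "clock": time; "joint_pos": joint angles; "joint_vel": joint speeds; "tau": joint torques, N m; "eef_pos": TCP position; "tool_rot": TCP orientation; "ft_force": force on the tool from outside, world axes, zero at the start; "ft_torque": the same for the moment, N m; "grip_width": finger opening in m.
Only numpy, scipy, OpenCV 4.12 (cv2) and the standard library are available. Lean on these libraries where they do the work, as an engineer would, in place of code of your own. Each camera call takes 0.05 s, during which the arm holds its last target.

## Working session

There is one attempt and no reset: what is moved stays moved. The work goes in short steps, Python scripts to look and compute and a tool call to move; the robot and the scene stay as the last step left them, time stands still between calls to the robot, and variables do not carry over. Pictures are saved under pics/ and viewed, and the job is handed in when it is done.

Besides the shell and the picture viewer there is one more tool, called after "Call:" as name([rows], argument=value, ...), one row to a line, values as JSON. move_arm: Moves the arm, as the interface text tells. Its arguments: {"type":"object","properties":{"motion":{"type":"array","items":{"type":"array"}}},"required":["motion"]}

```bash
ls; mkdir -p pics; python3 - <<'E'
from workcell import *
import cv2,numpy as np,pickle
o=get_obs(); print(o)
for n in("scene","top"):
    c=camera(n); pickle.dump(c,open(f"pics/{n}0.pkl","wb"))
    cv2.imwrite(f"pics/{n}0.png",c["color"][:,:,::-1]); print(n,c["fx"],c["fy"],c["cx"],c["cy"],c["distortion"],c["rvec"],c["tvec"])
E
```

```text
pics
{'clock': 0.0, 'joint_pos': array([1.22496486e+00, 2.41451962e-01, 3.72585467e-03, 1.33513641e+00,
       1.36041023e-05, 1.57081542e+00]), 'joint_vel': array([-5.29013494e-05, -1.59269325e-03,  5.75104248e-04, -1.23320458e-03,
       -1.40757938e-03, -4.19872278e-04]), 'tau': array([ 3.57535373e-04, -3.72316861e+01,  2.52407706e+01,  1.70732976e-02,
        1.95970267e-05, -2.11411198e-06]), 'eef_pos': array([0.16928011, 0.46982796, 0.23039406]), 'tool_rot': array([ 1.72064648e-01,  9.85085118e-01, -1.01652167e-03, -1.84440669e-04]), 'ft_force': array([0.26340791, 0.36810147, 1.51018386]), 'ft_torque': array([-0.01366495, -0.01388317, -0.04546198]), 'grip_width': 0.08544863652720099}
scene 386.77332161400705 386.77332161400705 316.3142328074781 201.54366296577214 [-0.01800427  0.          0.          0.          0.        ] [ 1.53653415  2.1997145  -0.73796914] [ 0.06747311 -0.40496089  1.22403499]
top 370.02715772291344 370.02715772291344 323.2345606229189 201.27175809727322 [-0.07568327  0.          0.          0.          0.        ] [ 2.14494739 -2.09711826  0.15026354] [0.13544947 0.56854479 0.9098768 ]
```

View pics/scene0.png

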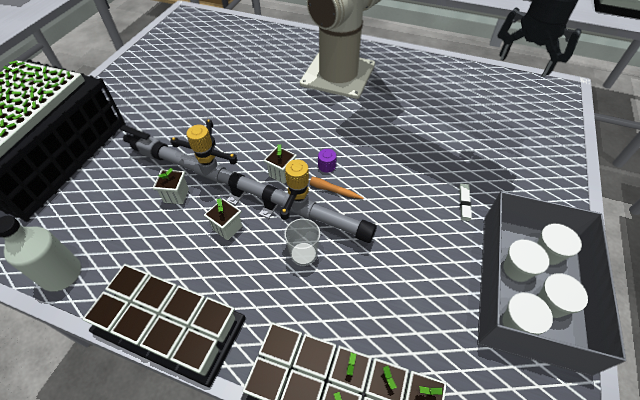

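View pics/top0.png

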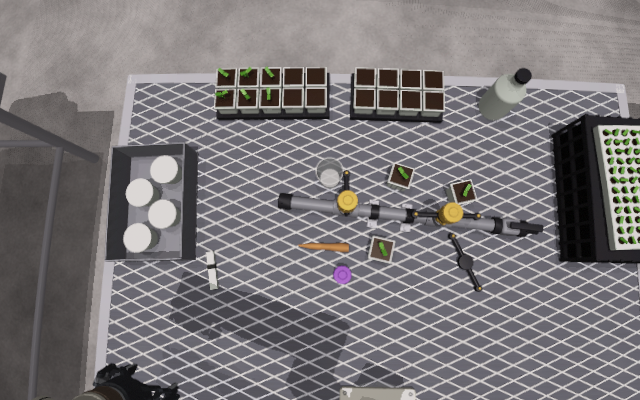

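The scene view shows two brass caps at (198,138) and (297,173), and a purple look-alike at (327,158). In the top view they are at (452,213), (347,201) and (343,274). The (347,201) one seems to have a single arm, so I'll check that in a close crop.

```bash
cat > h.py <<'E'
import cv2,numpy as np,pickle
def ray(c,uv):
    K=np.array([[c["fx"],0,c["cx"]],[0,c["fy"],c["cy"]],[0,0,1.]])
    p=cv2.undistortPoints(np.array([[uv]],float),K,np.array(c["distortion"]))[0,0]
    R=cv2.Rodrigues(np.array(c["rvec"]))[0]; t=np.array(c["tvec"])
    return -R.T@t, R.T@np.array([p[0],p[1],1.])
def onz(c,uv,z):
    o,d=ray(c,uv); return o+d*(z-o[2])/d[2]
def tri(rs):
    A=np.zeros((3,3));b=np.zeros(3)
    for o,d in rs:
        d=d/np.linalg.norm(d);P=np.eye(3)-np.outer(d,d);A+=P;b+=P@o
    x=np.linalg.solve(A,b); return x,[np.linalg.norm((np.eye(3)-np.outer(d,d)/(d@d))@(x-o)) for o,d in rs]
def proj(c,X):
    K=np.array([[c["fx"],0,c["cx"]],[0,c["fy"],c["cy"]],[0,0,1.]])
    return cv2.projectPoints(np.array(X,float).reshape(-1,3),np.array(c["rvec"]),np.array(c["tvec"]),K,np.array(c["distortion"]))[0][:,0]
E
python3 - <<'E'
from h import *
S=pickle.load(open("pics/scene0.pkl","rb"));T=pickle.load(open("pics/top0.pkl","rb"))
a=cv2.resize(S["color"][110:250,110:390],None,fx=2.8,fy=2.8,interpolation=cv2.INTER_CUBIC)
b=cv2.resize(T["color"][160:300,270:550],None,fx=2.8,fy=2.8,interpolation=cv2.INTER_CUBIC)
im=np.vstack([a,b])[:,:,::-1]; im=cv2.resize(im,None,fx=.75,fy=.75); print(im.shape); cv2.imwrite("pics/crop0.png",im)
for n,c in(("S",S),("T",T)):
    h=cv2.cvtColor(c["color"],cv2.COLOR_RGB2HSV)
    m=cv2.inRange(h,(15,120,90),(32,255,255))
    N,l,st,ce=cv2.connectedComponentsWithStats(m)
    for i in range(1,N):
        if st[i,4]>60: print(n,st[i],ce[i])
E
```

```text
(588, 588, 3)
S [187 125  24  27 450] [197.86888889 137.21333333]
S [197 155  15   8  68] [204.63235294 159.13235294]
S [285 160  24  29 539] [296.51020408 173.48423006]
S [310 177  53  22 275] [333.56363636 187.75272727]
T [337 190  21  23 354] [346.83615819 200.80225989]
T [437 202  27  23 383] [450.84073107 213.23759791]
T [299 244  49   7 225] [326.78222222 246.33777778]
```

View pics/crop0.png

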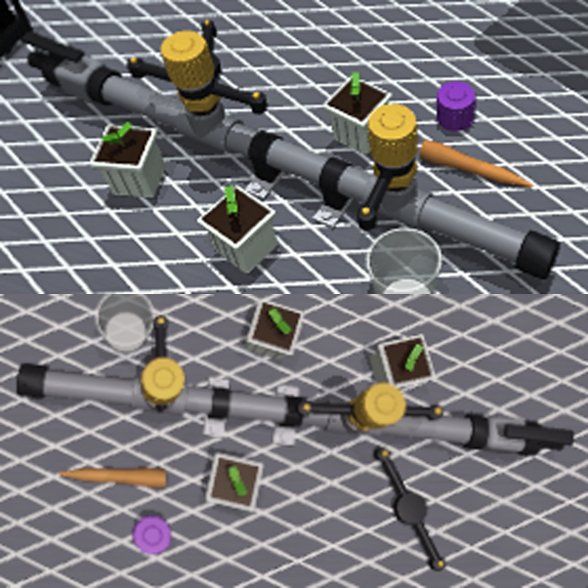

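The candidates in the top view are:
- brass cap at (347,201), by the blank cap: one arm going up, only a stub opposite
- brass cap at (451,213), by the valve: two arms
- purple look-alike at (343,274)

I choose (347,201), which is (297,173) in the scene view. Now I'll measure it.

```bash
python3 - <<'E'
from h import *
S=pickle.load(open("pics/scene0.pkl","rb"));T=pickle.load(open("pics/top0.pkl","rb"))
x,r=tri([ray(S,(296.5,173.5)),ray(T,(346.8,200.8))]); print("broken tri",x,r)
x2,r2=tri([ray(S,(197.9,137.2)),ray(T,(451.3,213.2))]); print("whole tri",x2,r2, np.linalg.norm((x-x2)[:2]))
# axis refine: predicted silhouette (hull of cap cylinder) centroid in both views vs measured
from scipy.optimize import least_squares
th=np.linspace(0,2*np.pi,60)
def silh(c,xy):
    P=np.array([[xy[0]+.023*np.cos(t),xy[1]+.023*np.sin(t),z] for z in(.129,.169) for t in th])
    h=cv2.convexHull(proj(c,P).astype(np.float32)); b=h.reshape(-1,2); return b.min(0),b.max(0)
for nm,x0,bs,bt in(("b",x,(285,160,24,29),(337,190,21,23)),("w",x2,(187,125,24,27),(440,202,24,23))):
    ms=[np.array([b[0]-.0+b[2]/2-.5,b[1]+b[3]/2-.5]) for b in(bs,bt)]
    for c,m,b in((S,ms[0],bs),(T,ms[1],bt)):
        f=lambda q:sum(silh(c,q))/2-m
        q=least_squares(f,x0[:2]).x; print(nm,q,silh(c,q)[1]-silh(c,q)[0],b[2:])
# tip nozzle of single arm
print("nozzle top z~.13", onz(T,(346.5,175),.13))
print("pipe ends", onz(T,(282,201),.06), onz(T,(500,226),.06))
from workcell import *
for n,p in dict(pot=(402,176),pot2=(381,250),beaker=(329,172),dib1=(299,246),dib2=(347,247)).items(): print(n,onz(T,p,.06 if'pot'in n else .08 if n=='beaker' else .013))
E
```

```text
broken tri [0.55069393 0.09030121 0.15019722] [np.float64(0.00048753966111384015), np.float64(0.00048753966111380513)]
whole tri [ 0.52665995 -0.15129464  0.14976805] [np.float64(0.00036327705559105776), np.float64(0.00036327705559092884)] 0.24278836146481084
b [0.55069393 0.09030121] [23.840607 30.416245] (24, 29)
b [0.55069393 0.09030121] [20.516327 22.46814 ] (21, 23)
w [ 0.52719151 -0.15072977] [25.91838  28.200768] (24, 27)
w [ 0.52665995 -0.15129464] [25.164215 22.09462 ] (24, 23)
nozzle top z~.13 [0.6168167  0.09162338 0.13      ]
pipe ends [0.5621497  0.25415681 0.06      ] [ 0.50882114 -0.30480064  0.06      ]
pot [ 0.63418441 -0.05455779  0.06      ]
pot2 [4.42675269e-01 3.73908698e-05 6.00000000e-02]
beaker [0.6360596  0.13454055 0.08      ]
dib1 [0.45016848 0.21052115 0.013     ]
dib2 [0.45051912 0.08358185 0.013     ]
```

```bash
python3 - <<'E'
from h import *
import workcell; print([n for n in dir(workcell) if n[0]!='_'], getattr(workcell,'pinch_z',None))
from workcell import *
from scipy.spatial.transform import Rotation as Rn
from scipy.optimize import least_squares
S=pickle.load(open("pics/scene0.pkl","rb"));T=pickle.load(open("pics/top0.pkl","rb"))
th=np.linspace(0,2*np.pi,60)
def box(c,xy):
    P=np.array([[xy[0]+.023*np.cos(t),xy[1]+.023*np.sin(t),z] for z in(.129,.169) for t in th])
    b=proj(c,P); return (b.min(0)+b.max(0))/2
for nm,x0,bs,bt in(("b",(.55,.09),(285,160,24,29),(337,190,21,23)),("w",(.527,-.151),(187,125,24,27),(439,202,25,23))):
    for c,b in((S,bs),(T,bt)):
        m=np.array([b[0]+b[2]/2-.5,b[1]+b[3]/2-.5])
        print(nm,least_squares(lambda q:box(c,q)-m,x0,diff_step=1e-3).x)
o=get_obs(); R=Rn.from_quat(o["tool_rot"]).as_matrix(); print(R.round(3))
for tgt in([.550,.090,.231],[.550,.090,.137]): print((R.T@(np.array(tgt)-o["eef_pos"])/.05).round(2))
E
```

```text
['Unreachable', 'camera', 'get_obs', 'job_done', 'pinch_z'] 0.0187
b [0.55103459 0.09039452]
b [0.54976942 0.09078848]
w [ 0.52768829 -0.14914803]
w [ 0.52656271 -0.14985035]
[[-0.941  0.339 -0.001]
 [ 0.339  0.941 -0.002]
 [ 0.    -0.002 -1.   ]]
[-9.74 -4.57 -0.  ]
[-9.74 -4.56  1.88]
```

The cap axis is at about (0.550, 0.0905). The views agree within 1.3 mm and the cap spacing comes out at 0.2405 m against the given 0.240. I'll move above it, staying at height, and turn toward j6 ≈ 0.

Call:
move_arm([
  [85,[-0.5,-0.23,0],-0.3],
  [85,[-1.3,-0.6,0],-0.8],
  [85,[-2.2,-1.02,0],-1.3],
  [85,[-3.1,-1.44,0],-1.8],
  [85,[-4.0,-1.86,0],-2.3],
  [85,[-4.9,-2.28,0],-2.8],
  [85,[-5.8,-2.7,0],-3.3],
  [85,[-6.7,-3.12,0],-3.8],
  [85,[-7.5,-3.5,0],-4.3],
  [85,[-8.0,-3.74,0],-4.8],
])

```text
clock: 1.1
eef_pos: [0.484, 0.1562, 0.2307]
tool_rot: [-0.078, 0.997, -0.0, -0.0]
ft_force: [0.5, 0.8, 0.2]
grip_width: 0.0851
```

```bash
cat > st.py <<'E'
from workcell import *
import numpy as np
from scipy.spatial.transform import Rotation as Rn
o=get_obs(); R=Rn.from_quat(o["tool_rot"]).as_matrix()
print(o["clock"],"J",o["joint_pos"].round(3),"P",o["eef_pos"].round(4),"F",o["ft_force"].round(2),"M",o["ft_torque"].round(3),"g",round(o["grip_width"],4)); print(R.round(3))
print("to cap, units",(R.T@(np.array([.550,.0905,.137])-o["eef_pos"])/.05).round(3))
E
python3 st.py
```

```text
1.1 J [ 3.13e-01  2.58e-01  2.70e-02  1.34e+00 -1.00e-03  1.57e-01] P [0.484  0.1562 0.2307] F [0.47 0.84 0.19] M [ 0.003 -0.017  0.06 ] g 0.0851
[[-0.988 -0.155 -0.   ]
 [-0.155  0.988 -0.001]
 [ 0.    -0.001 -1.   ]]
to cap, units [-1.1   -1.503  1.875]
```

Call:
move_arm([
  [85,[-0.2,-0.28,0],0],
  [85,[-0.5,-0.68,0],0],
  [85,[-0.8,-1.1,0],0],
  [85,[-1.0,-1.38,0],0],
  [85,[-1.1,-1.5,0],0],
  [85,[-1.1,-1.5,0.1],0],
  [85,[-1.1,-1.5,0.3],0],
  [85,[-1.1,-1.5,0.5],0],
  [85,[-1.1,-1.5,0.6],0],
  [85,[-1.1,-1.5,0.6],0],
])

```text
clock: 2.1
eef_pos: [0.5472, 0.0938, 0.1999]
tool_rot: [-0.079, 0.997, -0.0, -0.001]
ft_force: [0.0, -0.1, -0.1]
grip_width: 0.0849
```

```bash
python3 st.py; python3 - <<'E'
from workcell import *
from h import *
ims=[]
for n,(u,v) in (("scene",(297,165)),("top",(347,201))):
    c=camera(n); pickle.dump(c,open(f"pics/{n}1.pkl","wb"))
    ims.append(cv2.resize(c["color"][v-60:v+60,u-60:u+60],(400,400),interpolation=cv2.INTER_CUBIC))
cv2.imwrite("pics/c1.png",np.hstack(ims)[:,:,::-1])
E
```

```text
2.1 J [0.17  0.367 0.098 1.304 0.    0.012] P [0.5472 0.0938 0.1999] F [ 0.03 -0.13 -0.12] M [ 0.019 -0.003  0.028] g 0.0849
[[-0.988 -0.157 -0.003]
 [-0.157  0.988 -0.   ]
 [ 0.003  0.    -1.   ]]
to cap, units [-0.049 -0.074  1.258]
```

View pics/c1.png

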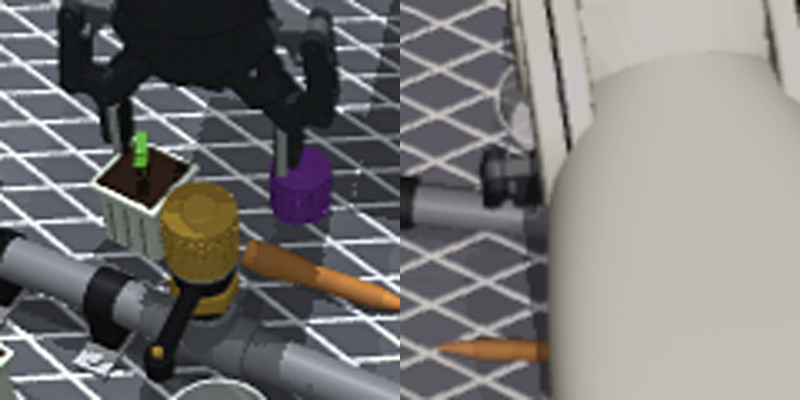

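The gripper straddles the brass cap from above, with the cap at crop pixel (200,230) and about 4 mm left to centre. I'll descend to z ≈ 0.132.

Call:
move_arm([
  [85,[-0.03,-0.04,0.1],0],
  [85,[-0.05,-0.06,0.3],0],
  [85,[-0.05,-0.06,0.5],0],
  [85,[-0.05,-0.06,0.7],0],
  [85,[-0.05,-0.06,0.9],0],
  [85,[-0.05,-0.06,1.1],0],
  [85,[-0.05,-0.06,1.25],0],
  [85,[-0.05,-0.06,1.33],0],
  [85,[-0.05,-0.06,1.36],0],
  [85,[-0.05,-0.06,1.36],0],
])

```text
clock: 3.2
eef_pos: [0.5515, 0.0909, 0.1333]
tool_rot: [-0.078, 0.997, 0.0, 0.0]
ft_force: [-0.3, 0.2, -0.3]
grip_width: 0.0851
```

```bash
python3 st.py; python3 - <<'E'
from workcell import *
from h import *
n,(u,v)="scene",(297,165)
c=camera(n)
cv2.imwrite("pics/c2.png",cv2.resize(c["color"][v-60:v+60,u-60:u+60],(600,600),interpolation=cv2.INTER_CUBIC)[:,:,::-1])
E
```

```text
3.2 J [ 0.163  0.415 -0.009  1.146 -0.     0.006] P [0.5515 0.0909 0.1333] F [-0.31  0.2  -0.33] M [ 0.019  0.009 -0.032] g 0.0851
[[-0.988 -0.156  0.   ]
 [-0.156  0.988  0.   ]
 [-0.     0.    -1.   ]]
to cap, units [ 0.03  -0.003 -0.074]
```

View pics/c2.png

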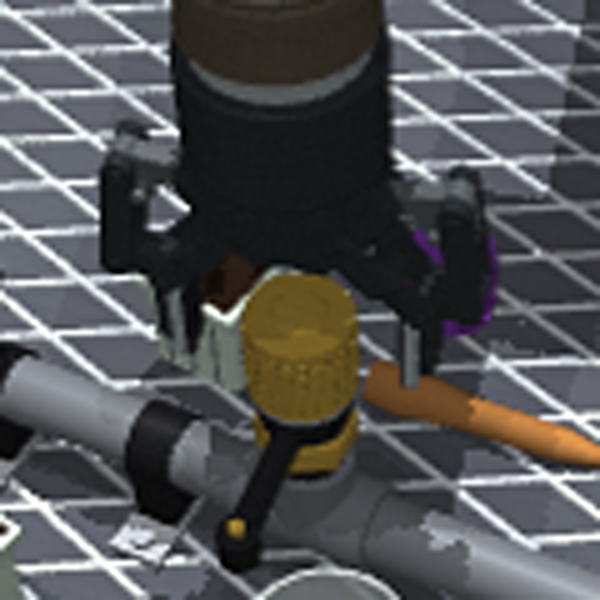

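The fingers stand either side of the cap, at crop pixels (185,330) and (410,355), with the cap between at (300,345). Closing.

Call:
move_arm([
  [70,[0.02,0,0],0],
  [55,[0.02,0,0],0],
  [40,[0.02,0,0],0],
  [20,[0.02,0,0],0],
  [10,[0.02,0,0],0],
  [10,[0.02,0,0],0],
  [10,[0.02,0,0],0],
  [10,[0.02,0,0],0],
  [10,[0.02,0,0],0],
  [10,[0.02,0,0],0],
])

```text
clock: 4.25
eef_pos: [0.5507, 0.0901, 0.134]
tool_rot: [-0.078, 0.997, -0.001, 0.0]
ft_force: [-1.3, -3.1, 5.5]
grip_width: 0.0449
```

```bash
python3 st.py
```

```text
4.25 J [ 1.630e-01  4.120e-01 -1.200e-02  1.146e+00 -1.000e-03  6.000e-03] P [0.5507 0.0901 0.134 ] F [-1.31 -3.13  5.51] M [-0.724  0.275 -0.041] g 0.0449
[[-0.988 -0.156  0.001]
 [-0.156  0.988 -0.001]
 [-0.001 -0.001 -1.   ]]
to cap, units [ 0.012  0.009 -0.06 ]
```

It's gripped at 45 mm. First I'll try anticlockwise from above (negative roll), about 15°, and watch the moment.

Call:
move_arm([
  [10,[0,0,0],-0.2],
  [10,[0,0,0],-0.5],
  [10,[0,0,0],-0.8],
  [10,[0,0,0],-1.1],
  [10,[0,0,0],-1.4],
  [10,[0,0,0],-1.7],
  [10,[0,0,0],-2.0],
  [10,[0,0,0],-2.3],
  [10,[0,0,0],-2.5],
  [10,[0,0,0],-2.5],
])

```text
clock: 5.25
eef_pos: [0.5519, 0.0908, 0.134]
tool_rot: [-0.207, 0.978, 0.0, 0.002]
ft_force: [4.3, 0.0, 3.0]
grip_width: 0.0447
```

```bash
python3 st.py
```

```text
5.25 J [ 0.163  0.413 -0.011  1.144  0.    -0.254] P [0.5519 0.0908 0.134 ] F [4.26 0.03 2.95] M [-0.005 -0.726 -1.226] g 0.0447
[[-0.914 -0.405  0.003]
 [-0.405  0.914  0.001]
 [-0.003 -0.    -1.   ]]
to cap, units [ 0.036  0.009 -0.06 ]
```

The moment was -1.2 N m against the turn, so that's the tightening way. Now the other way.

Call:
move_arm([
  [10,[0,0,0],0.3],
  [10,[0,0,0],0.7],
  [10,[0,0,0],1.2],
  [10,[0,0,0],1.8],
  [10,[0,0,0],2.4],
  [10,[0,0,0],3.0],
  [10,[0,0,0],3.6],
  [10,[0,0,0],4.2],
  [10,[0,0,0],4.7],
  [10,[0,0,0],5.0],
])

```text
clock: 6.25
eef_pos: [0.5515, 0.0905, 0.1341]
tool_rot: [0.052, 0.999, -0.0, 0.001]
ft_force: [2.9, -2.7, 5.2]
grip_width: 0.0448
```

```bash
python3 st.py
```

```text
6.25 J [ 1.630e-01  4.120e-01 -1.100e-02  1.145e+00 -1.000e-03  2.680e-01] P [0.5515 0.0905 0.1341] F [ 2.86 -2.66  5.19] M [-0.48  -0.557  0.065] g 0.0448
[[-0.995  0.104  0.003]
 [ 0.104  0.995 -0.001]
 [-0.003 -0.001 -1.   ]]
to cap, units [ 0.029 -0.003 -0.057]
```

The moment is only 0.07 N m, so it's turning the loosening way: a left-hand thread. Continuing.

Call:
move_arm([
  [10,[0,0,0],0.5],
  [10,[0,0,0],1.4],
  [10,[0,0,0],2.4],
  [10,[0,0,0],3.5],
  [10,[0,0,0],4.6],
  [10,[0,0,0],5.7],
  [10,[0,0,0],6.8],
  [10,[0,0,0],7.8],
  [10,[0,0,0],8.6],
  [10,[0,0,0],9.0],
])

```text
clock: 7.25
eef_pos: [0.5511, 0.0889, 0.1346]
tool_rot: [0.501, 0.866, -0.001, 0.002]
ft_force: [1.0, -6.2, 8.0]
grip_width: 0.0447
```

```bash
python3 st.py
```

```text
7.25 J [ 0.162  0.411 -0.011  1.146 -0.004  1.211] P [0.5511 0.0889 0.1346] F [ 1.   -6.24  8.  ] M [-1.392 -0.053  0.084] g 0.0447
[[-0.498  0.867  0.002]
 [ 0.867  0.498 -0.004]
 [-0.005 -0.    -1.   ]]
to cap, units [ 0.038 -0.002 -0.048]
```

Call:
move_arm([
  [10,[0,0,0],0.4],
  [10,[0,0,0],1.0],
  [10,[0,0,0],1.7],
  [10,[0,0,0],2.4],
  [10,[0,0,0],3.1],
  [10,[0,0,0],3.8],
  [10,[0,0,0],4.4],
  [10,[0,0,0],4.8],
  [10,[0,0,0],5.0],
  [10,[0,0,0],5.0],
])

```text
clock: 8.25
eef_pos: [0.5501, 0.0885, 0.1343]
tool_rot: [0.707, 0.707, -0.002, 0.002]
ft_force: [-2.0, -6.7, 8.9]
grip_width: 0.0446
```

```bash
python3 st.py
```

```text
8.25 J [ 0.162  0.411 -0.012  1.148 -0.005  1.733] P [0.5501 0.0885 0.1343] F [-1.96 -6.67  8.87] M [-1.529  0.319  0.027] g 0.0446
[[ 0.     1.     0.   ]
 [ 1.    -0.    -0.005]
 [-0.005  0.    -1.   ]]
to cap, units [ 0.04  -0.002 -0.054]
```

That's about 114° since the reversal, still with little moment. A gentle 4 mm test lift next.

Call:
move_arm([
  [10,[0,0,-0.02],0],
  [10,[0,0,-0.04],0],
  [10,[0,0,-0.06],0],
  [10,[0,0,-0.08],0],
  [10,[0,0,-0.08],0],
  [10,[0,0,-0.1],0],
  [10,[0,0,-0.12],0],
  [10,[0,0,-0.12],0],
  [10,[0,0,-0.12],0],
  [10,[0,0,-0.12],0],
])

```text
clock: 9.25
eef_pos: [0.5491, 0.0887, 0.1375]
tool_rot: [0.707, 0.707, -0.003, 0.0]
ft_force: [1.4, -6.2, -2.1]
grip_width: 0.0448
```

```bash
python3 st.py
```

```text
9.25 J [ 0.162  0.41  -0.006  1.16  -0.004  1.733] P [0.5491 0.0887 0.1375] F [ 1.45 -6.19 -2.08] M [-1.206 -0.385 -0.03 ] g 0.0448
[[-0.     1.    -0.004]
 [ 1.     0.    -0.005]
 [-0.005 -0.004 -1.   ]]
to cap, units [0.036 0.018 0.01 ]
```

Call:
move_arm([
  [10,[-0.01,0,-0.02],0],
  [10,[-0.02,0,-0.05],0],
  [10,[-0.03,0,-0.08],0],
  [10,[-0.03,0,-0.11],0],
  [10,[-0.03,0,-0.14],0],
  [10,[-0.03,0,-0.17],0],
  [10,[-0.03,0,-0.2],0],
  [10,[-0.03,0,-0.2],0],
  [10,[-0.03,0,-0.2],0],
  [10,[-0.03,0,-0.2],0],
])

```text
clock: 10.25
eef_pos: [0.5498, 0.089, 0.1494]
tool_rot: [0.707, 0.707, -0.001, -0.0]
ft_force: [-4.3, -4.2, -0.9]
grip_width: 0.0447
```

```bash
python3 st.py; python3 - <<'E'
from workcell import *
from h import *
n,(u,v)="scene",(297,165)
c=camera(n)
cv2.imwrite("pics/c3.png",cv2.resize(c["color"][v-60:v+60,u-60:u+60],(600,600),interpolation=cv2.INTER_CUBIC)[:,:,::-1])
E
```

```text
10.25 J [ 0.161  0.4    0.012  1.184 -0.     1.732] P [0.5498 0.089  0.1494] F [-4.27 -4.2  -0.94] M [-0.854  0.693 -0.057] g 0.0447
[[ 0.     1.    -0.001]
 [ 1.    -0.    -0.   ]
 [-0.    -0.001 -1.   ]]
to cap, units [0.031 0.005 0.248]
```

View pics/c3.png

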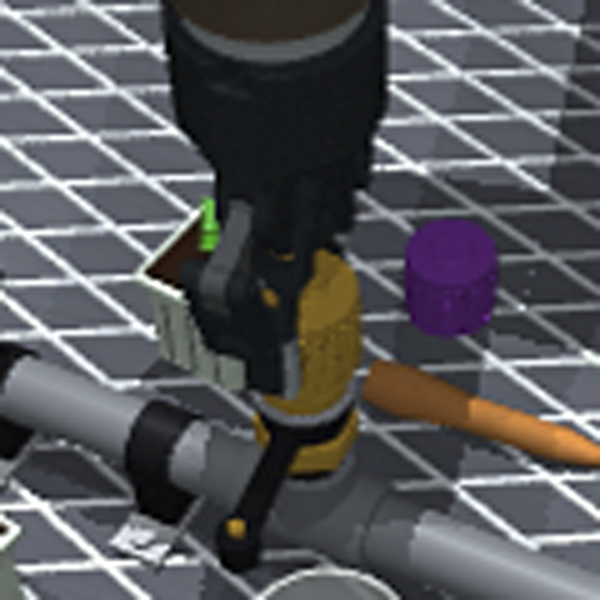

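The cap is rising with the fingers, with a gap showing under it at (300,415), and the forces are small. I'll lift straight on to about 100 mm.

Call:
move_arm([
  [10,[-0.02,0,-0.08],0],
  [10,[-0.02,0,-0.2],0],
  [10,[-0.02,0,-0.34],0],
  [10,[-0.02,0,-0.5],0],
  [10,[-0.02,0,-0.68],0],
  [10,[-0.02,0,-0.88],0],
  [10,[-0.02,0,-1.1],0],
  [10,[-0.02,0,-1.32],0],
  [10,[-0.02,0,-1.52],0],
  [10,[-0.02,0,-1.65],0],
])

```text
clock: 11.3
eef_pos: [0.5508, 0.0883, 0.2332]
tool_rot: [0.707, 0.707, 0.001, 0.0]
ft_force: [-0.2, -0.8, -2.8]
grip_width: 0.0449
```

Call:
move_arm([
  [10,[0,0,-0.04],0],
  [10,[0,0,-0.06],0],
  [10,[0,0,-0.06],0],
  [10,[0,0,-0.06],0],
  [10,[0,0,-0.06],0],
  [10,[0,0,-0.06],0],
  [10,[0,0,-0.06],0],
  [10,[0,0,-0.06],0],
  [10,[0,0,-0.06],0],
  [10,[0,0,-0.06],0],
])

```text
clock: 12.3
eef_pos: [0.5504, 0.0882, 0.2348]
tool_rot: [0.707, 0.707, -0.0, 0.0]
ft_force: [0.1, 0.4, -1.6]
grip_width: 0.0449
```

```bash
python3 st.py; python3 - <<'E'
from workcell import *
from h import *
c=camera("scene"); t=camera("top")
cv2.imwrite("pics/s4.png",np.vstack([cv2.resize(c["color"][90:270,110:390],(560,360),interpolation=cv2.INTER_CUBIC),cv2.resize(t["color"][150:290,260:560],(560,240))])[:,:,::-1])
E
```

```text
12.3 J [ 0.159  0.354  0.171  1.387 -0.     1.73 ] P [0.5504 0.0882 0.2348] F [ 0.12  0.42 -1.64] M [ 0.003 -0.002  0.022] g 0.0449
[[ 0.  1.  0.]
 [ 1. -0. -0.]
 [-0.  0. -1.]]
to cap, units [ 0.046 -0.008  1.957]
```

View pics/s4.png

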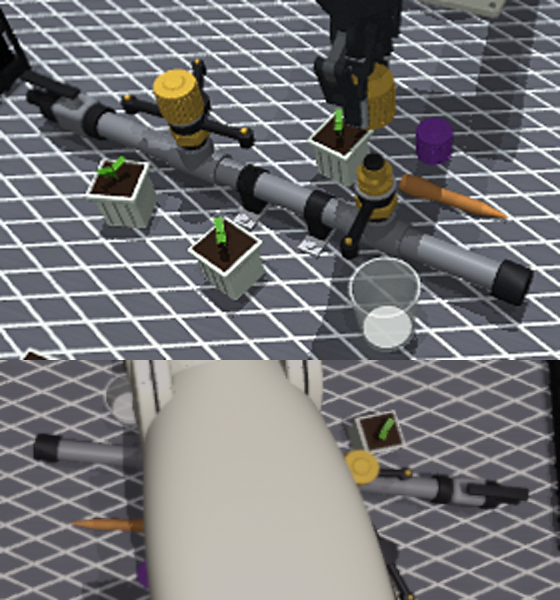

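The cap hangs level in the fingers at (378,95), about 100 mm above its seat, and the bare stem shows below at (373,170). The other cap is still on its sprinkler at (178,105), and the pots, beaker and dibber are where they were. Handing in.

```bash
python3 -c "
from workcell import *
print(get_obs()['joint_vel'].round(3)); print(job_done())"
```

```text
[-0.001 -0.002  0.    -0.001 -0.    -0.001]
the job is handed in; nothing more can be done
None
```

I took the cap off the sprinkler with the broken spinner (the riser by the blank cap, line +y) and handed the job in at about 12.3 s with the cap still in the gripper.

- **Thread:** Anticlockwise met about 1.2 N m, so that was the tightening way. Clockwise turned with under 0.1 N m, so it is a left-hand thread. I turned it about 114° clockwise by the last joint and it then lifted off freely, without being run to the stop.
- **Held cap:** The tool is vertical and still. The tool point is at (0.550, 0.088, 0.235), about 100 mm above the grasp height and about 2 mm from the measured axis. The grip is 44.9 mm and the vertical load is about -1.6 to -2.8 N, which fits a 0.3 kg cap.
- **Last picture:** The bare stem shows under the held cap. The other cap is still on its sprinkler, and the pots, beaker, dibber and purple look-alike look unmoved. The spare spinner was mostly hidden behind the arm and the labels were outside the last crops, but the tool never went low near either.

No check failed or disagreed. I inferred the cap's turn from the joint angle and moment and did not see it directly.

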